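# Hold the watch case open for a customer

### The arm

A 6-joint arm with a two-finger parallel gripper is mounted at the origin on the work surface. World frame = base frame: x ahead of the robot, y to its left, z up, the work surface at z = 0. Lengths are in mm, angles in rad, forces in N, time in s.
With the tool pointing down it reaches from about 350 to 775 mm from the base axis. Payload 7.3 kg.
Tool frame: the origin (TCP) lies on the mounting face of the last link; the fingertips stand 178 mm ahead of it and the grasp point (between the pads) lies 159 mm ahead of it; z points along the fingers, y is the line along which they close (so a half turn about z gives the same grasp; the last joint's range is limited). The gripper opens to 92 mm and grips with 3 to 60 N. Pads are 19 mm wide; open, the fingers measure 130 mm over their backs; the gripper's body (75 mm by 190 mm) begins 47 mm behind the grasp point.
Start: joints at [-1.315, 0.342, 1.524, -0, 1.275, -0.146], TCP at [205.334, -483.183, 404.741] pointing down, gripper open.
Joint ranges: [-2.53, 2.53], [-0.77, 2.02], [0.04, 2.7], [-1, 4.14], [0.28, 2.66], [-3.11, 3.11]. Speed limits (rad/s): [2.57, 2.57, 3.14, 3.14, 3.14, 3.14].

### API

Orientations are given as [roll, pitch, yaw] about the fixed x, y, z axes, in that order (R = Rz(yaw) Ry(pitch) Rx(roll)).
In Python, from plant import bot, camrig, monitor, close_job gives the robot as it stands (bot), with the cameras (camrig), the readings (monitor) and the job as plain functions.
- The arm moves only by the shell command python3 shift.py 'ROWS'. ROWS is a JSON list of rows, 1 to 5 of them, each of 5 numbers: the finger opening in mm, then dx, dy, dz in mm, then a turn about the tool's z in rad; each row is the pose to reach, as a shift and turn from the pose commanded when the command began, along the tool's axes at that moment; what a row does not reach only later rows make up. A row lasts 1/8 s, in which the tool goes at most 62.5 mm and 0.188 rad, less where a joint would pass 70% of its speed; a pose out of reach is approached as far as the arm can. The fingers move at their own pace and stop on an object; the grip force is fixed at half the most. Time passes only in rows, so rows that do not move let the fingers close. It prints the time, the measured TCP pose, the force, the opening and the grip force at its end.
- monitor.get_obs(): the state, without advancing time (a new reading comes with each control period).
- camrig.capture(name): name is "scene" or "top" or "wrist"; returns a dict with "color" (420x560x3 uint8, red, green, blue), "K" (3x3 intrinsics, pixels), "R" (3x3) and "t" (3): a world point X has camera coordinates R X + t. Camera axes: x right, y down, z forward; pixel columns grow to the right and rows downward; lengths in mm; the calibration is good to about 2 mm. A picture is of the moment at which its call begins. There is no depth.
- close_job(): hands the job in; it is judged then, once.
The state is a dict: "time": time; "joint_positions": joint angles; "dq": joint speeds; "tau": joint torques, N m; "tool_pos": TCP position; "tcp_rot": TCP orientation; "contact_force": force on the tool from outside, world axes, zero at the start; "moment": the same for the moment, N m; "grip_width": finger opening in mm; "finger_force": force on a finger pad.
Only numpy, scipy, OpenCV 4.12 (cv2) and the standard library are available. Lean on these libraries where they do the work, as an engineer would, in place of code of your own. Each camera call takes 0.05 s, during which the arm holds its last target. There are 200 camera calls.

### The job

A customer at the flea-market stall wants to see the watches, but a pan of teaspoons stands in front of the watch case. Slide the pan aside, without lifting or tipping it, until it stands wholly on the red mat; then ease up the case's lid, without flinging it or letting it drop, and finish while holding it open with the fingers at about 60 degrees, for it falls shut by itself if let go. Leave everything else on the stall where it stands.

Things in the scene. Friction and masses are not known exactly. Their poses are not given: they have to be found in the camera images.
- case: Flat aluminium watch case, black corners, red lining, fixed, 200 mm deep (its x, away from the robot), 360 mm wide (its y), 72 mm high with the lid shut. Origin: centre of its underside. Its front faces its own -x, roughly towards the robot (yaw within about 7 degrees). The lid's hinge line runs along the far rim: parallel to the case's y, 100 mm along +x from the origin, 66 mm up.
- lid (a joint): Hinge of the case's glazed lid: 0 = shut, grows as the front edge rises (rad; 60 degrees = 1.047), stop at 1.75. About 0.6 kg, no spring, no stay, hardly any friction: it falls shut. The lid is an aluminium frame 200 x 360 mm, 12 mm thick, clear pane; its outline is flush with the case's walls.
- lid_pull (a point): Middle of the lid's pull, a round black bar 10 mm thick, 100 mm long, parallel to the hinge, 35 mm out in front of the lid's front edge on two end posts (gap to the case front 30 mm), 66 mm above the table when shut. It moves with the lid, 235 mm from the hinge; being round it can turn between the fingers.
- pan: White enamel milk pan, blue rim, 120 mm across, 75 mm high, foot 110 mm across, loose, about 0.7 kg, in front of the case; teaspoons lean out of it on the side away from the handle, up to 120 mm high. Origin: centre of its underside. Its straight level handle runs along its own -y, 18 mm wide, 10 mm thick, mid-height 62 mm above the underside, from 58 to 173 mm from the pan's axis.
- red_mat: Round red felt mat 160 mm across, flat on the table (under 1 mm thick, things slide freely over it), to the left or right, the empty one. Origin: its centre, on the table. Its edge is 80 mm from there.
- green_mat: The same mat in green on the other side, with the tumbler on it. Origin: its centre.
- tumbler: Blue ceramic tumbler, 70 mm across, 85 mm high, on the green mat; leave it. Origin: centre of its underside.
- film_camera: Black and silver film camera, 125 mm wide, 80 mm high, left of the case; leave it. Origin: centre of its underside.
- sugar_bowl: White lidded sugar bowl with a blue band, 96 mm across, 104 mm high, left of the case; leave it. Origin: centre of its underside.
- brass_bell: Small brass bell on a dark wooden foot, 64 mm across, 102 mm high, far left; leave it. Origin: centre of its underside.
- candlestick: Brass candlestick, foot 84 mm across, 150 mm high, right of the case; leave it. Origin: centre of its underside.
- vase: Amber glass vase, 88 mm across, 155 mm high, close to the right of the case; leave it. Origin: centre of its underside.

How it is judged (in metres and radians):
On the way, in this order (a step that is already met when the one before it is completed fails the run):
1. the pan stands wholly on the red mat, the lid still shut (horizontal distance between pan and red_mat below 0.025 m and linear speed of pan below 0.02 m/s and value of joint lid below 0.1 rad), for 0.2 s.
2. the lid is held by the fingers at about 60 degrees (value of joint lid between 0.925 and 1.17 rad and contact force between the fingers and lid above 0.4 N), for 0.2 s.
At the end, for the whole second after the job is handed in: The fingers hold the lid still at 60 degrees, give or take 7, and nothing else props it; the pan stands upright, at rest and let go, wholly on the red mat (centres within 25 mm) (all of step 2 and velocity of joint lid between -0.1 and 0.1 rad/s and contact force between pan and lid below 0.1 N and contact force between the fingers and pan below 0.1 N and horizontal distance between pan and red_mat below 0.025 m and height (world z) of pan below 0.004 m and angle between pan's own z axis and vertical below 0.05 rad and linear speed of pan below 0.02 m/s); the arm keeps its last pose, push and grip.
It fails at once if the pan is lifted (more than 10 mm) or tipped (more than 10 degrees) (height (world z) of pan above 0.01 m or angle between pan's own z axis and vertical above 0.175 rad).
It fails at once if the lid is flung open or dropped (faster than 1.8 rad/s), or swung back beyond 80 degrees (velocity of joint lid above 1.8 rad/s or velocity of joint lid below -1.8 rad/s or value of joint lid above 1.4 rad).
It fails at once if another thing on the stall is shifted by more than 20 mm (distance of any of tumbler, film_camera, sugar_bowl, brass_bell, candlestick, vase from where it was at the start of the episode above 0.02 m).
It also fails if it takes over 54 s, if anything falls off the work surface, if the arm or the gripper's body presses on something with over 40 N, if the wrist force passes 120 N, or if a joint passes its speed limit or range.

## Working session

There is one attempt and no reset: what is moved stays moved. The work goes in short steps, Python scripts to look and compute and a shell command to move; the robot and the scene stay as the last step left them, time stands still between calls to the robot, and variables do not carry over. Pictures are saved under pics/ and viewed, at most 10 in all, crops included, and the job is handed in when it is done.

```bash
ls; mkdir -p pics
cat > h.py <<'E'
import numpy as np, cv2
from plant import bot, camrig, monitor, close_job
def cap(n,save=None):
    c=camrig.capture(n)
    if save: cv2.imwrite('pics/'+save,c['color'][:,:,::-1])
    return c
def ray(c,u,v,z):
    K,R,t=np.array(c['K']),np.array(c['R']),np.array(c['t'])
    d=R.T@np.linalg.solve(K,[u,v,1]); o=-R.T@t
    return o+d*(z-o[2])/d[2]
def proj(c,X):
    p=np.array(c['K'])@(np.array(c['R'])@np.array(X,float)+np.array(c['t'])); return p[:2]/p[2]
E
python3 - <<'E'
from h import *
import pickle
cs={n:cap(n,n+'0.png') for n in('scene','top')}
pickle.dump(cs,open('c0.pkl','wb'))
for n,c in cs.items(): print(n,-np.array(c['R']).T@np.array(c['t']))
print(monitor.get_obs())
E
```

```text
pics
plant.py
shift.py
scene [1588.22397955   26.79817383  985.47139118]
top [ 378.89149606   31.38872622 1252.75092231]
{'time': 0.1, 'joint_positions': array([-1.31501207e+00,  3.42648264e-01,  1.52494174e+00,  6.19643984e-06,
        1.27538409e+00, -1.45958509e-01]), 'dq': array([-0.00054622, -0.00199073, -0.00223162,  0.00098766, -0.00106911,
       -0.00069728]), 'tau': array([ 1.34532656e-03, -4.32002413e+01, -2.44695532e+01,  7.18681561e-02,
        5.26840962e-02, -4.20580682e-05]), 'tool_pos': array([ 205.29650368, -483.0606485 ,  404.10970139]), 'tcp_rot': array([-3.14022677e+00, -2.06779292e-04,  4.01740818e-01]), 'contact_force': array([ 0.06466747, -0.36282062, -0.4029439 ]), 'moment': array([ 0.0106667 ,  0.03712712, -0.02698278]), 'finger_force': 0.0, 'grip_width': 91.82966575039}
```

View pics/top0.png

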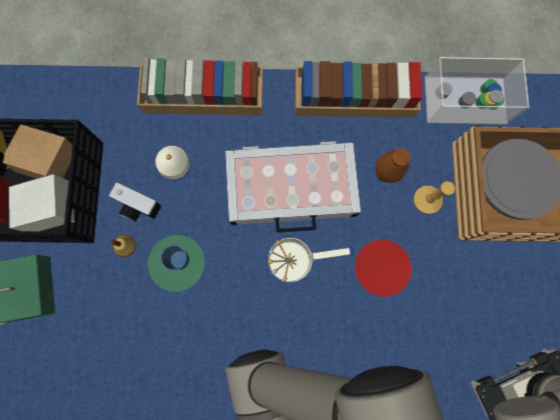

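View pics/scene0.png

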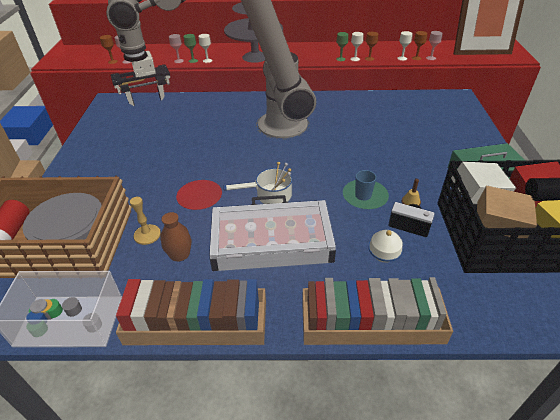

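The top view has +x up and −y right. The red mat is at about (383,267) and the pan at about (290,260), its handle pointing right to (350,252). The case spans columns 226–358, with its pull at about (296,225). The scene view, taken from the far side, agrees. Next I'll measure these.

Run:
```python
from h import *
import pickle
cs=pickle.load(open('c0.pkl','rb')); c=cs['top']; im=np.array(c['color']); hsv=cv2.cvtColor(im,cv2.COLOR_RGB2HSV)
def blob(m,box):
    x0,y0,x1,y1=box; k=np.zeros(m.shape,np.uint8); k[y0:y1,x0:x1]=m[y0:y1,x0:x1]*255
    n,l,s,ce=cv2.connectedComponentsWithStats(k); i=1+np.argmax(s[1:,4])
    return (l==i).astype(np.uint8),ce[i],s[i]
H,S,V=[hsv[...,i].astype(int) for i in range(3)]
red=((H<8)|(H>172))&(S>150)&(V>70)
m,ce,s=blob(red,(340,225,430,310)); mat=ray(c,*ce,0.5); print('mat',ce,s,mat,'diam',np.linalg.norm(ray(c,s[0],ce[1],0)-ray(c,s[0]+s[2],ce[1],0)))
wh=(S<90)&(V>130)
m,ce,s=blob(wh,(255,235,356,290)); print('white',s)
# pan+handle: handle pixels
ys,xs=np.nonzero(m); h=xs>317
print('handle px',xs[h].min(),xs[h].max())
P=np.array([ray(c,x,y,67)[:2] for x,y in zip(xs[h],ys[h])])
vx,vy,x0,y0=cv2.fitLine(P.astype(np.float32),cv2.DIST_HUBER,0,.1,.01).ravel(); print('handle line',vx,vy,x0,y0,np.degrees(np.arctan2(vy,vx)))
e=ray(c,xs.max()+.5,ys[xs==xs.max()].mean(),67); print('handle tip',e)
# pan rim outline: not-blue-cloth region
nb=((V>110)|(S<110)).astype(np.uint8)
m2,_,s2=blob(nb,(262,236,316,290)); print('rimblob',s2)
cn=max(cv2.findContours(m2,0,1)[0],key=cv2.contourArea)
(cx,cy),r=cv2.minEnclosingCircle(cn); p=ray(c,cx,cy,75); print('pan circ',cx,cy,r,p, 'diam',2*np.linalg.norm(ray(c,cx+r,cy,75)-p))
d=np.array([vx,vy]); d*=np.sign(-d[1]); print('axis from tip-173',e[:2]-173*d)
# case
g=(S<70)&(V>110)
# black pull
bl=(V<45)
m3,ce3,s3=blob(bl,(265,215,330,236)); print('pull',s3,ce3)
ys,xs=np.nonzero(m3); print('rows',[(y,xs[ys==y].min(),xs[ys==y].max(),(ys==y).sum()) for y in np.unique(ys)])
crop=cv2.resize(im[130:300,210:430],None,fx=3.6,fy=3.5,interpolation=cv2.INTER_CUBIC); cv2.imwrite('pics/crop.png',crop[:,:,::-1]);
```

```text
mat [382.71242363 267.50020367] [ 355  240   56   56 2455] [ 454.01236483 -291.96124858    0.5       ] diam 158.45998496821835
white [ 268  238   83   44 1669]
handle px 318 350
handle line 0.16580082 -0.98615927 486.92368 -143.6137 -80.45624
handle tip [ 487.34007215 -189.33723488   67.        ]
rimblob [ 262  236   54   54 2849]
pan circ 288.5 262.5 37.47675704956055 [458.68815236 -22.28273603  75.        ] diam 199.51489233245235
axis from tip-173 [458.65652989 -18.73167457]
pull [275 216  41  16 148] [295.65540541 226.35810811]
rows [(np.int64(216), np.int64(311), np.int64(315), np.int64(5)), (np.int64(217), np.int64(312), np.int64(314), np.int64(3)), (np.int64(218), np.int64(277), np.int64(314), np.int64(5)), (np.int64(219), np.int64(275), np.int64(314), np.int64(6)), (np.int64(220), np.int64(276), np.int64(314), np.int64(4)), (np.int64(221), np.int64(276), np.int64(314), np.int64(4)), (np.int64(222), np.int64(276), np.int64(314), np.int64(4)), (np.int64(223), np.int64(276), np.int64(314), np.int64(4)), (np.int64(224), np.int64(276), np.int64(314), np.int64(5)), (np.int64(225), np.int64(277), np.int64(314), np.int64(3)), (np.int64(226), np.int64(277), np.int64(314), np.int64(4)), (np.int64(227), np.int64(277), np.int64(315), np.int64(9)), (np.int64(228), np.int64(277), np.int64(314), np.int64(25)), (np.int64(229), np.int64(277), np.int64(313), np.int64(37)), (np.int64(230), np.int64(277), np.int64(299), np.int64(23)), (np.int64(231), np.int64(277), np.int64(283), np.int64(7))]
```

View pics/crop.png

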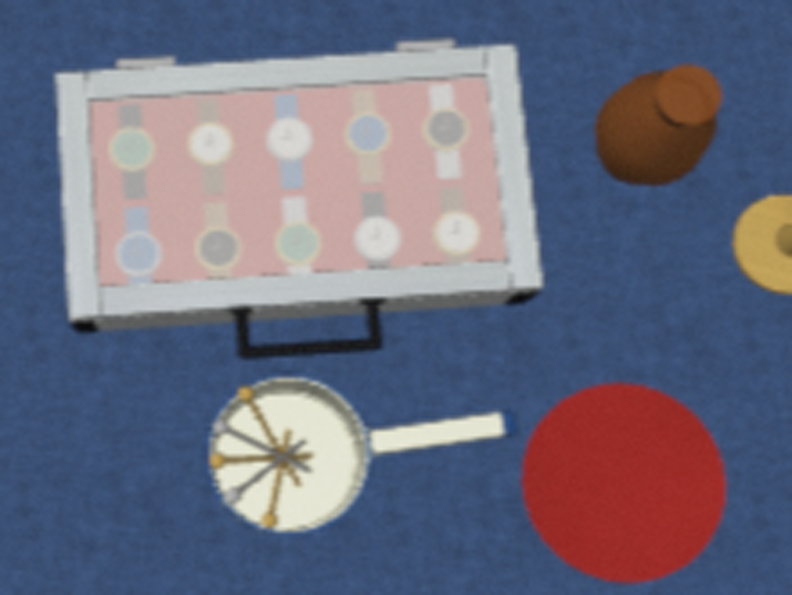

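The crop shows the pan rim spanning columns 209–370 and rows 377–531, and a blue-tipped handle ending at column ~513. The pull bar runs from (242,352) to (381,344), and the lid's top face has corners (56,73), (515,46), (541,289) and (70,320). I'll turn these into positions.

Run:
```python
from h import *
import pickle
cs=pickle.load(open('c0.pkl','rb')); c=cs['top']
f=lambda u,v,z: ray(c,210+(u+.5)/3.6-.5,130+(v+.5)/3.5-.5,z)
a,b=f(209,454,75),f(370,454,75); e,g=f(289,377,75),f(289,531,75)
print('rim dia',np.linalg.norm(a-b),np.linalg.norm(e-g)); pan=f(289.5,454,75); print('pan',pan)
tip=f(513,423,65); d=(tip-pan)[:2]; print('tip',tip,'len',np.linalg.norm(d),'ang',np.degrees(np.arctan2(d[1],d[0])))
q=[f(*p,72)[:2] for p in((56,73),(515,46),(541,289),(70,320))]
for i in range(4): print(q[i],np.linalg.norm(q[i]-q[(i+1)%4]), np.degrees(np.arctan2(*(q[(i+1)%4]-q[i])[::-1])))
print('case centre',np.mean(q,0))
L,R=f(240,353,66),f(381,345,66); print('pull',L,R,(L+R)/2,np.linalg.norm(L-R),np.degrees(np.arctan2(*(R-L)[1::-1]))) 
print('candle foot',f(785,243,5))
```

```text
rim dia 119.16660765137968 116.64789598690939
pan [467.07457864 -26.36396453  75.        ]
tip [ 494.33132878 -194.27209579   65.        ] len 170.10605800877812 ang -80.77952949870904
[768.14743206 157.51722029] 359.54031621733077 -85.37395115778378
[ 797.14510988 -200.85182646] 199.28777997872578 -175.53228587415435
[ 598.46288839 -216.37581153] 357.445640929806 94.88053945933095
[568.0519462  139.77382109] 200.8806403791746 5.06742945002756
case centre [682.95184413 -29.98414915]
pull [545.21122211  11.12042519  66.        ] [553.2484322 -95.4362186  66.       ] [549.22982715 -42.1578967   66.        ] 106.85932378732674 -85.68653924827908
candle foot [ 653.04135769 -428.4137171     5.        ]
```

Everything matches the given sizes: rim 117–119 mm, handle tip at 170 mm, lid 200×359 mm, case yaw about 4.8°, and the pull where the case pose predicts it. I'll move over the handle now.

```bash
cat > to.py <<'E'
import sys, numpy as np
from h import *
from scipy.spatial.transform import Rotation as Ro
# usage: x y z(grasp point) yaw -> shift in tool axes
o=monitor.get_obs(); x,y,z,psi=map(float,sys.argv[1:5])
R=Ro.from_euler('xyz',o['tcp_rot'])
d=np.array([x,y,z+159])-o['tool_pos']; yaw=o['tcp_rot'][2]
print('shift',R.inv().apply(d).round(1),'turn',round(-(psi-yaw),3),'t',round(o['time'],2),'F',o['contact_force'].round(1),'w',round(o['grip_width'],1))
E
python3 shift.py '[[92,49,-26,0,-0.166],[92,98,-53,0,-0.332],[92,147,-79,0,-0.498],[92,196,-106,0,-0.664],[92,245,-132,0,-0.83]]'; python3 to.py 484.6 -135 60 1.731
```

```text
time: 0.72
tool_pos: [380.0, -264.3, 404.6]
tcp_rot: [-3.141, -0.0, 1.237]
contact_force: [1.6, -1.0, 1.1]
grip_width: 91.8
finger_force: 0.0
shift [156.4  56.5 185.6] turn -0.494 t 0.72 F [ 1.6 -1.   1.1] w 91.8
```

```bash
python3 shift.py '[[92,40,14,0,-0.165],[92,80,28,20,-0.33],[92,120,43,60,-0.494],[92,157,56,100,-0.494],[92,157,56,100,-0.494]]'; python3 to.py 484.6 -135 60 1.731
python3 - <<'E'
from h import *
c=cap('wrist','w1.png')
for n,p in (('pan',(467,-26.4,75)),('g',(484.6,-135,67)),('tip',(494.6,-197,67))): print(n,proj(c,p))
E
```

```text
time: 1.35
tool_pos: [484.3, -134.2, 301.5]
tcp_rot: [-3.136, -0.004, 1.729]
contact_force: [-0.3, -0.1, 1.1]
grip_width: 91.8
finger_force: 0.0
shift [-1.2  0.6 82.5] turn -0.002 t 1.35 F [-0.3 -0.1  1.1] w 91.8
pan [276.28068523  28.51929979]
g [277.09931538 231.25534337]
tip [277.3648875  324.84661199]
```

View pics/w1.png

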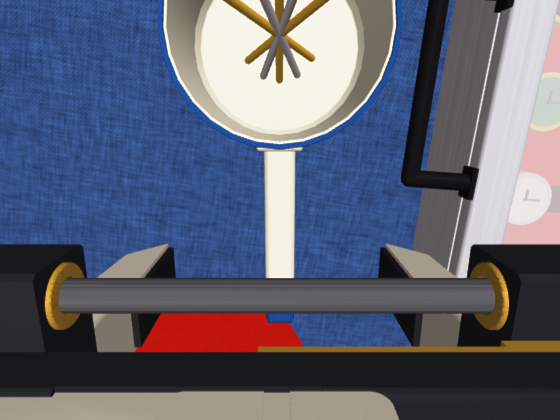

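The handle runs down column 280 between the fingers (277 predicted), with its tip at about row 320. It's aligned, so I'll go down and grip.

```bash
python3 shift.py '[[92,0,0,25,0],[92,0,0,50,0],[92,0,0,72,0],[92,0,0,82,0],[92,0,0,82,0]]'; python3 shift.py '[[60,0,0,0,0],[30,0,0,0,0],[10,0,0,0,0],[10,0,0,0,0],[10,0,0,0,0]]'; python3 to.py 471 -400 60 1.731
```

```text
time: 2.02
tool_pos: [484.2, -137.1, 223.1]
tcp_rot: [3.141, 0.0, 1.725]
contact_force: [-0.7, 0.5, -0.3]
grip_width: 91.9
finger_force: 0.0
time: 2.65
tool_pos: [484.2, -136.4, 222.8]
tcp_rot: [3.142, 0.0, 1.726]
contact_force: [0.1, 0.3, 0.1]
grip_width: 46.1
finger_force: 0.0
shift [-258.4  -53.8    3.8] turn -0.005 t 2.65 F [0.1 0.3 0.1] w 46.1
```

```bash
python3 shift.py '[[10,0,0,0,0],[10,0,0,0,0],[10,0,0,0,0],[10,0,0,0,0],[10,0,0,0,0]]'
python3 - <<'E'
from h import *
o=monitor.get_obs(); print(o['grip_width'],o['finger_force'],o['contact_force'])
c=cap('top'); im=np.array(c['color']); hsv=cv2.cvtColor(im,cv2.COLOR_RGB2HSV); S,V=hsv[...,1].astype(int),hsv[...,2]
m=((S<90)&(V>130)).astype(np.uint8); m[:,:255]=0;m[:,316:]=0;m[:236]=0;m[290:]=0
cn=max(cv2.findContours(m,0,1)[0],key=cv2.contourArea); print(cv2.boundingRect(cn))
E
```

```text
time: 3.28
tool_pos: [484.3, -136.5, 222.7]
tcp_rot: [3.141, 0.0, 1.726]
contact_force: [0.2, -0.3, -0.7]
grip_width: 17.7
finger_force: 30.0
17.66146841696168 29.999707639217377 [ 0.20934667 -0.28875504 -0.72935622]
(268, 238, 46, 44)
```

```bash
python3 shift.py '[[10,-10,-2,0,0],[10,-30,-6,0,0],[10,-52,-11,0,0],[10,-75,-15.5,0,0],[10,-98,-20,0,0]]'; python3 shift.py '[[10,-24,-5,0,0],[10,-48,-10,0,0],[10,-72,-15,0,0],[10,-96,-20,0,0],[10,-118,-24.5,0,0]]'; python3 shift.py '[[10,-18,-4,0,0],[10,-32,-7,0,0],[10,-41,-8.7,0,0],[10,-44,-9.4,0,0],[10,-44,-9.4,0,0]]'
cat > pan.py <<'E'
from h import *
import sys
c=cap('top',sys.argv[1] if len(sys.argv)>1 else None); im=np.array(c['color']); hsv=cv2.cvtColor(im,cv2.COLOR_RGB2HSV); H,S,V=[hsv[...,i].astype(int) for i in range(3)]
m=((S<90)&(V>130)).astype(np.uint8); m[:,:340]=0;m[:,406:]=0;m[:235]=0;m[300:]=0
cn=max(cv2.findContours(m,0,1)[0],key=cv2.contourArea); b=cv2.boundingRect(cn); print(b)
p=ray(c,b[0]-.5+22.8,b[1]-.5+b[3]/2,75); print('pan',p,'to mat',[454-p[0],-292-p[1]])
E
python3 pan.py t2.png
```

```text
time: 3.95
tool_pos: [479.1, -237.7, 222.5]
tcp_rot: [-3.141, -0.001, 1.725]
contact_force: [0.4, 4.8, -0.6]
grip_width: 17.7
finger_force: 30.0
time: 4.58
tool_pos: [473.2, -358.4, 222.6]
tcp_rot: [-3.141, -0.0, 1.725]
contact_force: [0.3, 3.9, -0.1]
grip_width: 17.7
finger_force: 30.0
time: 5.2
tool_pos: [471.2, -401.8, 222.8]
tcp_rot: [3.142, 0.001, 1.726]
contact_force: [0.1, -0.7, -1.4]
grip_width: 17.8
finger_force: 30.0
(364, 247, 42, 38)
pan [ 454.97493994 -282.45811369   75.        ] to mat [np.float64(-0.9749399413237256), np.float64(-9.541886311778057)]
```

View pics/t2.png

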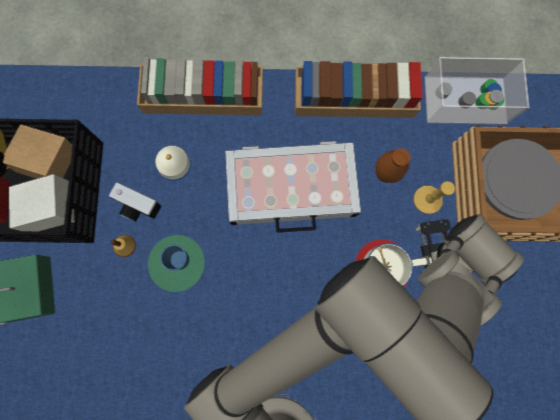

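The pan is on the red mat at about (388,265), partly hidden by the arm, and the fingers are clear of the candlestick. I'll release and rise.

```bash
python3 shift.py '[[60,0,0,0,0],[60,0,0,0,0],[60,0,0,0,0],[60,0,0,0,0],[60,0,0,0,0]]'; python3 shift.py '[[60,0,0,-15,0],[60,0,0,-40,0],[60,0,0,-80,0],[60,0,0,-120,0],[60,0,0,-120,0]]'; python3 to.py 549 -42 180 1.655
```

```text
time: 5.88
tool_pos: [471.1, -401.7, 222.8]
tcp_rot: [3.142, 0.0, 1.726]
contact_force: [-0.4, 0.3, 0.6]
grip_width: 59.0
finger_force: 0.0
time: 6.5
tool_pos: [471.6, -402.1, 347.7]
tcp_rot: [3.137, 0.007, 1.726]
contact_force: [0.1, 0.6, -0.4]
grip_width: 60.0
finger_force: 0.0
shift [343.8 132.1   6.9] turn 0.071 t 6.5 F [ 0.1  0.6 -0.4] w 60.0
```

```bash
python3 shift.py '[[22,50,20,0,0],[22,110,43,0,0.03],[22,170,66,0,0.07],[22,230,88,0,0.071],[22,285,110,0,0.071]]'; python3 to.py 549 -42 130 1.655
```

```text
time: 7.12
tool_pos: [535.3, -102.7, 342.7]
tcp_rot: [-3.141, -0.0, 1.654]
contact_force: [0.9, -0.6, -1.1]
grip_width: 22.1
finger_force: 0.0
shift [59.4 18.7 53.7] turn -0.001 t 7.12 F [ 0.9 -0.6 -1.1] w 22.1
```

```bash
python3 shift.py '[[22,30,9,20,0],[22,59,18.7,40,0],[22,59,18.7,52,0],[22,59,18.7,52,0]]'; python3 to.py 549 -42 66 1.655; python3 pan.py t3.png
python3 - <<'E'
from h import *
c=cap('wrist','w2.png')
for n,p in (('barmid',(549,-42,66)),('L',(545.2,11,66)),('R',(553.2,-95.4,66))): print(n,proj(c,p))
E
```

```text
time: 7.62
tool_pos: [548.8, -44.8, 289.9]
tcp_rot: [-3.139, -0.0, 1.655]
contact_force: [-0.3, 0.1, 0.6]
grip_width: 22.4
finger_force: 0.0
shift [ 2.8  0.6 64.9] turn -0.0 t 7.62 F [-0.3  0.1  0.6] w 22.4
(362, 247, 44, 42)
pan [ 449.61194051 -276.94707367   75.        ] to mat [np.float64(4.388059490106798), np.float64(-15.052926331855588)]
barmid [275.24613034 228.2991494 ]
L [276.16400596 133.43262968]
R [275.04039199 312.66271029]
```

View pics/w2.png

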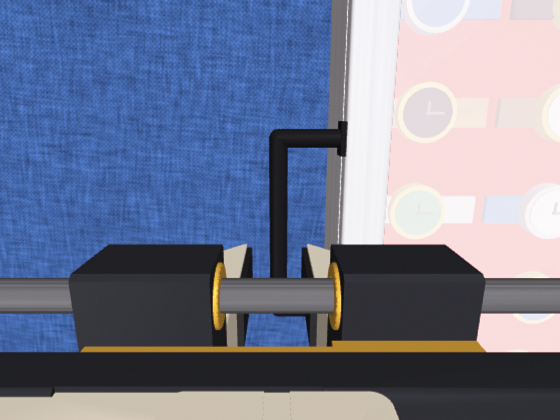

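View pics/t3.png

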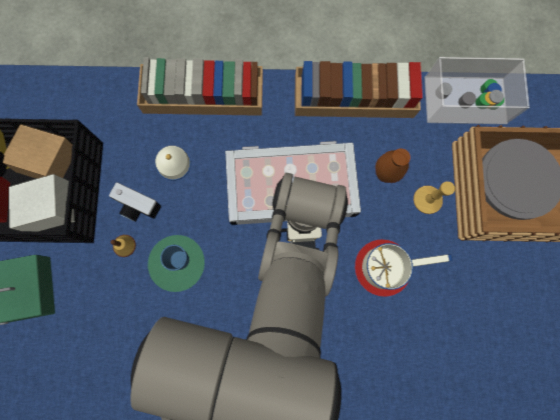

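The wrist view shows the bar at columns 270–288, with the pads centred at about 277. Overhead, the pan stands at about (389,267) on the mat, everything else unmoved. I'll measure the pan properly while descending with contact checks.

```bash
python3 - <<'E'
from h import *
import pickle
c=pickle.load(open('c0.pkl','rb'))['top']; im=cv2.imread('pics/t3.png'); hsv=cv2.cvtColor(im,cv2.COLOR_BGR2HSV); H,S,V=[hsv[...,i].astype(int) for i in range(3)]
m=((S<90)&(V>130)).astype(np.uint8); m[:,:350]=0;m[:,440:]=0;m[:235]=0;m[300:]=0
m=cv2.morphologyEx(m,cv2.MORPH_CLOSE,np.ones((7,7)));m=cv2.morphologyEx(m,cv2.MORPH_OPEN,np.ones((13,13)))
b=cv2.boundingRect(m); print(b); p=ray(c,b[0]-.5+b[2]/2,b[1]-.5+b[3]/2,75); print(p, np.hypot(p[0]-454,p[1]+292))
E
python3 shift.py '[[22,2.5,1.3,20,0],[22,2.5,1.3,38,0],[22,2.5,1.3,50,0],[22,2.5,1.3,60,0],[22,2.5,1.3,65,0]]'; python3 shift.py '[[5,0,0,0,0],[5,0,0,0,0],[5,0,0,0,0],[5,0,0,0,0]]'; python3 to.py 549 -42 66 1.655
```

```text
(363, 245, 49, 43)
[ 453.68490966 -284.27364226   75.        ] 7.732779959784511
time: 8.35
tool_pos: [550.2, -42.0, 225.5]
tcp_rot: [3.141, 0.0, 1.654]
contact_force: [0.1, 0.5, 0.4]
grip_width: 21.7
finger_force: 0.0
time: 8.85
tool_pos: [549.7, -41.8, 225.9]
tcp_rot: [-3.14, 0.0, 1.655]
contact_force: [-5.5, -1.5, 3.0]
grip_width: 8.9
finger_force: 30.0
shift [-0.1 -0.8  0.9] turn -0.0 t 8.85 F [-5.5 -1.5  3. ] w 8.9
```

The bar is gripped (8.9 mm opening, 30 N). I'll follow the 235 mm arc up in small steps.

```bash
python3 shift.py '[[5,0,0,-6.2,0],[5,0,0.6,-16.4,0],[5,0,2,-30.7,0],[5,0,4.3,-44.8,0],[5,0,8,-60.8,0]]'
```

```text
time: 9.48
tool_pos: [557.7, -41.2, 287.4]
tcp_rot: [-3.14, 0.0, 1.655]
contact_force: [-5.2, -2.5, -2.0]
grip_width: 9.0
finger_force: 30.0
```

```bash
python3 shift.py '[[5,0,4.8,-15.7,0],[5,0,10.7,-31,0],[5,0,17.6,-45.9,0],[5,0,25.6,-60.2,0],[5,0,34.5,-74,0]]'; python3 shift.py '[[5,0,9.9,-13.1,0],[5,0,20.6,-25.5,0],[5,0,32.2,-37.1,0],[5,0,44.6,-47.8,0],[5,0,54.4,-55.3,0]]'
```

```text
time: 10.1
tool_pos: [591.6, -38.2, 362.2]
tcp_rot: [-3.138, 0.0, 1.655]
contact_force: [-9.0, -1.9, 1.9]
grip_width: 9.0
finger_force: 30.0
time: 10.72
tool_pos: [646.0, -33.5, 419.9]
tcp_rot: [3.14, 0.001, 1.655]
contact_force: [-9.4, -2.8, 9.0]
grip_width: 9.2
finger_force: 30.0
```

```bash
python3 shift.py '[[5,0,8.4,-5.9,0],[5,0,15.3,-10.3,0],[5,0,19.5,-12.8,0],[5,0,20.6,-13.4,0],[5,0,20.6,-13.4,0]]'
python3 - <<'E'
from h import *
c=cap('scene','s4.png'); o=monitor.get_obs(); g=o['tool_pos']-[0,0,159]
r=np.array([.9965,.083]); h=np.array([683,-30])+100*r; print('angle',np.degrees(np.arctan2(g[2]-66,(h-g[:2])@r)),'rad',np.hypot(g[2]-66,(h-g[:2])@r)); print(o['contact_force'],o['grip_width'],o['joint_positions'])
E
```

```text
time: 11.35
tool_pos: [666.6, -31.8, 433.0]
tcp_rot: [3.138, 0.001, 1.655]
contact_force: [-7.1, -1.8, 8.2]
grip_width: 8.9
finger_force: 30.0
angle 60.74253133529131 rad 238.36827473243625
[-7.01314203 -2.16430962  9.47725885] 9.04327608813379 [-1.62322804e-01  6.00554450e-01  1.02574348e+00 -5.26704829e-04
  1.51190416e+00 -2.46324233e-01]
```

View pics/s4.png

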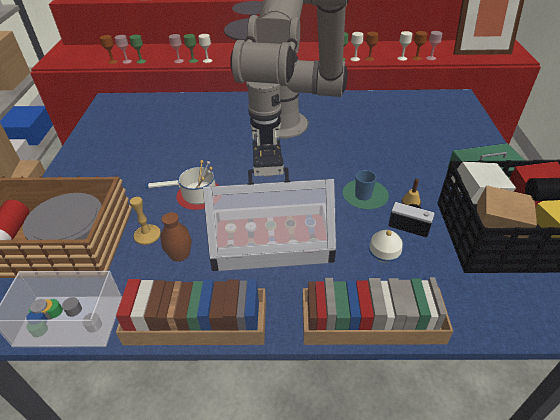

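The lid stands open with the bar in the fingers; its raised edge runs from (207,193) to (334,180). The pan is upright on the mat at (197,185). I'll check the angle against those edge pixels by casting rays onto the end planes of the lid, then check that the pan is on the mat.

Run:
```python
from h import *
c=cap('scene'); K,R,t=map(np.array,(c['K'],c['R'],c['t'])); o=-R.T@t
ex=np.array([.9965,.083,0]);ey=np.array([-.083,.9965,0]);C=np.array([683,-30,0])
for (u,v),s in (((207,193),-180),((334,180),180)):
    d=R.T@np.linalg.solve(K,[u,v,1]); P=o+d*((s-(o-C)@ey)/(d@ey)); q=P-C-100*ex-[0,0,66]
    print('edge',-q@ex,q[2],'ang',np.degrees(np.arctan2(q[2],-q@ex)),np.hypot(q@ex,q[2]))
t2=cap('top'); im=t2['color']; hsv=cv2.cvtColor(im,cv2.COLOR_RGB2HSV); H,S,V=[hsv[...,i].astype(int) for i in range(3)]
m=((((H<8)|(H>172))&(S>150)&(V>70))); m[:,:340]=0;m[:,430:]=0;m[:225]=0;m[310:]=0
ys,xs=np.nonzero(m); print('mat cols',xs.min(),xs.max(),'rows',ys.min(),ys.max())
ob=monitor.get_obs(); print(ob['time'],np.abs(ob['dq']).max(),ob['contact_force'],ob['finger_force'])
```

```text
edge 154.74484008165726 99.37265890773938 ang 32.707403061191236 183.90457000926213
edge 87.93312972075097 174.60446081636167 ang 63.26956657518267 195.49668293722735
mat cols 355 405 rows 240 295
11.5 0.0024371511886755346 [-7.20258093 -1.84459284  8.77860068] 30.00326246023178
```

The first ray runs almost parallel to its plane, so it is ill-conditioned. I'll check by projecting known lid corners at a few angles instead.

Run:
```python
from h import *
c=cap('scene')
ex=np.array([.9965,.083,0]);ey=np.array([-.083,.9965,0]);C=np.array([683,-30,0])+100*ex+[0,0,66]
for a in (54,60,66):
    A=np.radians(a); print(a,[proj(c,C+s*ey+200*(-np.cos(A)*ex+[0,0,np.sin(A)])+6*(np.sin(A)*ex+[0,0,np.cos(A)])).round(1) for s in(-180,180)])
im=c['color'][172:204,198:222]; 
g=cv2.cvtColor(np.array(c['color']),cv2.COLOR_RGB2GRAY)
for col in (215,225,320,328): print(col,g[168:204,col])
```

```text
54 [array([202.9, 184.9]), array([332.3, 177. ])]
60 [array([202. , 186.1]), array([333.6, 178. ])]
66 [array([201.1, 188.1]), array([335. , 179.8])]
215 [ 84  82  79  84  81  81  83  87  83  84  80  88  84  89  86 102 115 110
 156 166 167 162 167 162 164 160 171 113 147 151 154 156 153 148 152 148]
225 [ 80  80  86  82  82  84  86  84  86  88  86  86  84  86  83  82  83 101
 191 167 159 164 159 163 159 161 122 151 155 152 154 152 152 153 154 152]
320 [ 83  79  83  83  81  87  84  85  80  83  75  98 188 167 163 163 164 165
 164 163 123 153 151 156 150 158 153 150 150 151 150 153 153 147 151 178]
328 [ 79  85  82  82  80  81  81  80  82  85  72 171 168 166 164 164 166 165
 164 163 168 165 170 171 169 168 170 169 167 170 166 170 172 169 168 175]
```

The edge rows are 179 and 185.5, against about 178 and 185 predicted for 60°. With the TCP giving 60.7°, the lid is at 60–62° and still, and the pan is within about 8 mm of the mat's centre. I'm handing in.

```bash
python3 -c "
from plant import bot, camrig, monitor, close_job
print(close_job())"
```

```text
the job is handed in; nothing more can be done
None
```

The job is handed in, but no verdict came back: I measured the pan upright on the red mat, about 8 mm off centre, the fingers holding the lid still at about 61°, and nothing else visibly moved.

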